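# Set a numbering stamp to 3-5-2 and stamp the card

### The arm

A 6-joint arm with a two-finger parallel gripper is mounted at the origin on the work surface. World frame = base frame: x ahead of the robot, y to its left, z up, the work surface at z = 0. Lengths are in m, angles in rad, forces in N, time in s.
With the tool pointing down it reaches from about 0.275 to 0.725 m from the base axis. Payload 5.6 kg.
Tool frame: the origin (TCP) lies between the finger pads; the fingertips stand 11 mm ahead of it and the grasp point (between the pads) lies 8 mm behind it; z points along the fingers, y is the line along which they close (so a half turn about z gives the same grasp; the last joint's range is limited). The gripper opens to 85 mm and grips with 20 to 120 N. Pads are 22 mm wide; open, the fingers measure 114 mm over their backs; the gripper's body (76 mm by 85 mm) begins 54 mm behind the grasp point. The pads swing forward as they close: fully open they stand 13 mm farther back than shut.
Start: joints at [1.407, 0.255, 0.108, 0, -1.424, -0.285], TCP at [0.239, 0.496, 0.242] pointing down, gripper open.
Joint ranges: [-2.95, 2.95], [-1.21, 1.97], [-1.09, 1.5], [-2.87, 1.71], [-2.94, -0.07], [-3.05, 3.05]. Speed limits (rad/s): [2.57, 2.57, 3.14, 3.14, 3.14, 3.14].

### API

Orientations are given as a unit quaternion [x, y, z, w].
In Python, from rig import bot gives the robot as it stands.
- The arm moves only by the tool carry_out, never from a script. Its argument "steps" is a list of rows, each a list of 6 numbers: the shift along the tool's x, y, z in a scale on which 1.0 is 50 cm, then the turn, a rotation vector about the tool's x, y, z in a scale on which 1.0 is pi rad. A call has 1 to 10 rows; each row is the pose to reach, as a shift and turn from the pose commanded when the call began, along the tool's axes at that moment; what a row does not reach only later rows make up. A row lasts 1/10 s, in which the tool goes at most 50 mm and 8.59 degrees, less where a joint would pass 70% of its speed; a pose out of reach is approached as far as the arm can. Shift and turn numbers lie between -1 and 1, and a call with a number outside is refused. A call with a gripper value outside its range is refused whole. "gripper" is the finger opening in cm, from 0 to 8.54, set as the call begins (left out, the last holds). The fingers move at their own pace and stop on an object; "grip_force" is the grip in N (left out, the last holds). Time passes only in rows, so rows that repeat a pose let the fingers close. It gives the time, the measured TCP pose, the force, the opening and the grip force at its end, in the units of the state.
- bot.sense(): the state, without advancing time (a new reading comes with each control period).
- bot.read_camera(name): name is "side" or "top" or "wrist"; returns the picture (480x640x3 uint8, blue, green, red); there is no depth.
- bot.camera_info(name): a dict with "mtx" (3x3 intrinsics, pixels), "R" (3x3) and "t" (3): a world point X has camera coordinates R X + t. Camera axes: x right, y down, z forward; pixel columns grow to the right and rows downward; lengths in m; the calibration is good to about 2 mm. A picture is of the moment at which its call begins: read the wrist's pose just before it. camera_info takes no time and is no camera call; for the wrist camera it gives the pose at the moment of the call.
- bot.job_done(): hands the job in; it is judged then, once.
The state is a dict: "clock": time; "joint_positions": joint angles; "joint_velocities": joint speeds; "joint_torque": joint torques, N m; "tcp_pos": TCP position; "tcp_rot": TCP orientation; "wrist_force": force on the tool from outside, world axes, zero at the start; "ft_torque": the same for the moment, N m; "grip_width": finger opening in m; "grip_force": force on a finger pad.
Only numpy, scipy, OpenCV 4.12 (cv2) and the standard library are available. Lean on these libraries where they do the work, as an engineer would, in place of code of your own. Each camera call takes 0.05 s, during which the arm holds its last target. There are 200 camera calls.

### The job

Roll the three thumbwheels of the desk numbering stamp so that, from left to right as seen from the robot, the faces with 3, 5 and 2 pips are squarely on top, rubbing the wheels lightly enough that the sprung head is not pushed down onto the card before the whole number is set. Then press the stamp head fully down for a moment to print the card, and let it spring back up. Leave the number set, and do not shift the ink jar, ruler, tape roll and paperweight that lie around it.

Things in the scene. Friction and masses are not known exactly. Their poses are not given: they have to be found in the camera images.
- stamp_base: dark steel base plate of the stamp, 160 (x) by 190 (y) by 15 mm, fixed to the desk. Origin: centre of its underside; +x away from the robot, +y to its left (yaw up to 0.45 rad). The dark red stamp head rides over it on two columns (radius 7, x = 35, y = +-79, top 106 mm). The head (all its heights) sits an UNKNOWN 0 to 14 mm higher than stated, to suit the card stack: feel for it.
- under_wheels (a point): point on the base plate's top (15 mm above the desk), below the wheel row: x = -30, y = 0. Three smooth wheels, 40 mm across, 15 mm wide, axles along y, at y = +34, 0, -34 mm; tops 107 to 121 mm above the desk, 12 mm out of the head's flat top. Faces 1 to 6 have that many pips: white, yellow, orange, green, blue, black. White ticks mark the top line.
- under_knob (a point): point on the base plate's top (15 mm above the desk), below the palm knob: x = 35, y = 0. Knob: wood, round, 36 mm across, flat top 116 to 130 mm above the desk, always 9 mm higher than the wheel tops. Head block below it: x and y -60 to 60, flat top 12 mm below the wheel tops; crossbar x 20 to 50, y -95 to 95, 24 mm below the wheel tops.
- stamp_head (a joint): downward travel of the head in m: 0 = up, at rest; 0.006 = fully down. Spring: stays up below 6 N of downward force on wheel or knob, then 2 N per mm, 18 N at the stop. The print face touches the card at 0.003 (12 N): being there with a wrong number spoils it. A wheel needs 1.2 N along its rim to turn, driven by rubbing: press it with about 4 to 9 N; grip varies.
- wheel_left (a joint): Left thumbwheel (at the robot's left; stamp_base y = +34 mm). Rad: face n is squarely on top at (n-1)*1.047, so 3 pips = 2.094. Grows when its top is pushed along stamp_base +x (away from the robot), falls when dragged back. Stops at -0.4 and 5.64 (no passing from 6 to 1). No clicks: it stays where left, at the start often between faces. It may be either side of its number.
- wheel_mid (a joint): Middle thumbwheel (at the robot's centre; stamp_base y = 0 mm). Rad: face n is squarely on top at (n-1)*1.047, so 5 pips = 4.189. Grows when its top is pushed along stamp_base +x (away from the robot), falls when dragged back. Stops at -0.4 and 5.64 (no passing from 6 to 1). No clicks: it stays where left, at the start often between faces. It may be either side of its number.
- wheel_right (a joint): Right thumbwheel (at the robot's right; stamp_base y = -34 mm). Rad: face n is squarely on top at (n-1)*1.047, so 2 pips = 1.047. Grows when its top is pushed along stamp_base +x (away from the robot), falls when dragged back. Stops at -0.4 and 5.64 (no passing from 6 to 1). No clicks: it stays where left, at the start often between faces. It may be either side of its number.
- ink_bottle: bystander: small glass ink jar, 42 mm across, 60 mm tall, near the right of the stamp; origin under its centre
- ruler: bystander: flat brass ruler 200 x 28 x 4 mm lying near the left of the stamp; origin under its centre
- tape_roll: bystander: amber tape roll, 80 mm across, 20 mm tall; origin under its centre
- paperweight: bystander: round stone paperweight, 68 mm across, 38 mm tall; origin under its centre

How it is judged:
On the way, in this order (a step that is already met when the one before it is completed fails the run):
1. the three wheels show 3, 5 and 2 pips on top (each within 0.2 rad) with the head up (value of joint wheel_left between 1.894 and 2.294 rad and value of joint wheel_mid between 3.989 and 4.389 rad and value of joint wheel_right between 0.847 and 1.247 rad and value of joint stamp_head below 0.0025 m), for 0.2 s.
2. the stamp head is pressed down (at least 4.5 of its 6 mm) with the number set (value of joint wheel_left between 1.894 and 2.294 rad and value of joint wheel_mid between 3.989 and 4.389 rad and value of joint wheel_right between 0.847 and 1.247 rad and value of joint stamp_head above 0.0045 m), for 0.15 s.
At the end, for the whole second after the job is handed in: The left, middle and right wheels show 3, 5 and 2 pips, each within 0.2 rad (about a fifth of a face) of square on top, and the stamp head has sprung back to within 1.5 mm of its rest height (value of joint wheel_left between 1.894 and 2.294 rad and value of joint wheel_mid between 3.989 and 4.389 rad and value of joint wheel_right between 0.847 and 1.247 rad and value of joint stamp_head below 0.0015 m); the robot touches nothing.
It fails at once if the head is pushed 3 mm down, onto the card, while a wheel is more than 0.2 rad off its number (not (value of joint wheel_left between 1.894 and 2.294 rad and value of joint wheel_mid between 3.989 and 4.389 rad and value of joint wheel_right between 0.847 and 1.247 rad) and value of joint stamp_head above 0.003 m).
It fails at once if the ink jar, ruler, tape roll or paperweight is shifted by more than 25 mm (distance of any of ink_bottle, ruler, tape_roll, paperweight from where it was at the start of the episode above 0.025 m).
It also fails if it takes over 58 s, if anything falls off the work surface, if the arm or the gripper's body presses on something with over 40 N, if the wrist force passes 120 N, or if a joint passes its speed limit or range.

## Working session

There is one attempt and no reset: what is moved stays moved. The work goes in short steps, Python scripts to look and compute and a tool call to move; the robot and the scene stay as the last step left them, time stands still between calls to the robot, and variables do not carry over. Pictures are saved under pics/ and viewed, at most 10 in all, crops included, and the job is handed in when it is done.

Besides the shell and the picture viewer there is one more tool, called after "Call:" as name(argument=value, ...) on one line, values as JSON. carry_out: Moves the arm, as the interface text tells. Its arguments: {"type":"object","properties":{"steps":{"type":"array"},"gripper":{"type":"number"},"grip_force":{"type":"number"}},"required":["steps"]}

```bash
ls; mkdir -p pics; python3 - <<'E'
from rig import bot
import cv2,numpy as np
s=bot.sense(); print({k:np.round(v,3).tolist() for k,v in s.items()})
a=bot.read_camera("top");b=bot.read_camera("side")
cv2.imwrite("pics/top0.png",a);cv2.imwrite("pics/side0.png",b)
for n in("top","side","wrist"):
  c=bot.camera_info(n);print(n,np.round(c["mtx"],1).tolist(),np.round(c["R"],3).tolist(),np.round(c["t"],3).tolist())
E
```

```text
pics
{'clock': 0.0, 'joint_positions': [1.407, 0.256, 0.107, -0.0, -1.424, -0.285], 'joint_velocities': [0.001, 0.001, 0.0, 0.0, -0.001, -0.002], 'joint_torque': [0.0, -38.663, 23.794, 5.365, -0.006, -0.0], 'tcp_pos': [0.238, 0.495, 0.241], 'tcp_rot': [0.975, -0.223, -0.0, 0.001], 'wrist_force': [-0.117, -0.46, -1.061], 'ft_torque': [0.007, 0.01, 0.037], 'grip_force': 0.0, 'grip_width': 0.085}
top [[450.0, 0.0, 321.7], [0.0, 450.0, 242.6], [0.0, 0.0, 1.0]] [[0.024, -0.999, 0.026], [-0.999, -0.025, -0.047], [0.048, -0.025, -0.999]] [-0.034, 0.49, 0.991]
side [[598.9, 0.0, 318.5], [0.0, 598.9, 241.1], [0.0, 0.0, 1.0]] [[0.911, -0.411, -0.0], [-0.206, -0.454, -0.867], [0.357, 0.79, -0.498]] [-0.437, 0.167, 1.455]
wrist [[374.8, 0.0, 321.6], [0.0, 374.8, 239.1], [0.0, 0.0, 1.0]] [[-0.433, -0.901, 0.002], [-0.871, 0.419, 0.257], [-0.233, 0.109, -0.966]] [0.548, -0.032, 0.379]
```

View pics/top0.png

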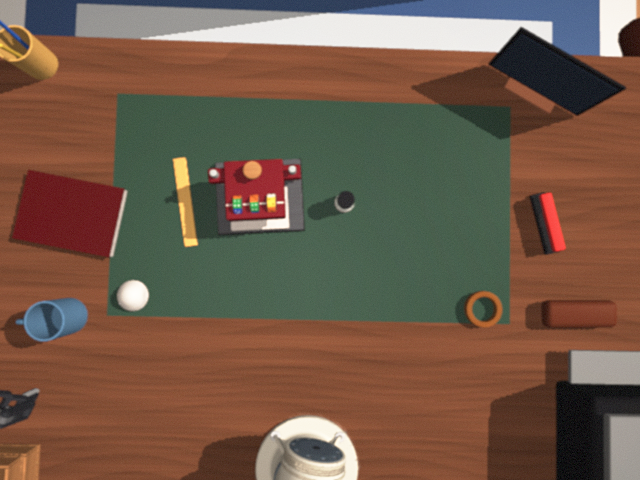

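View pics/side0.png

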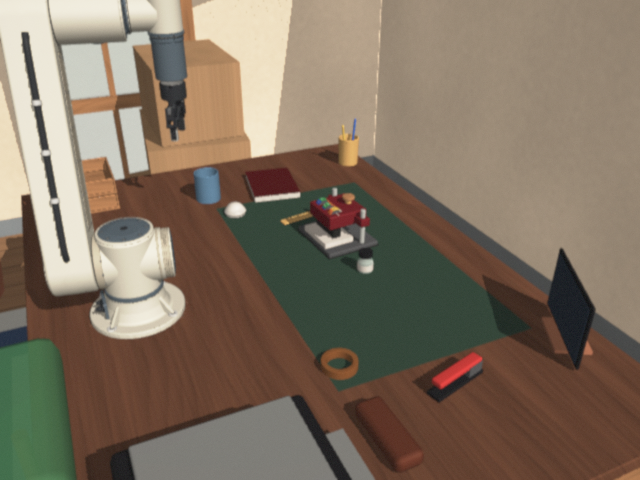

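The top view shows the stamp around pixels (258,195), with its wheels near (237,204), (254,203) and (271,202) and the knob at (252,170). The ink jar is at (345,201), and the ruler at (185,202). The side view shows the stamp at (338,220), clear of the arm.

```bash
cat > h.py <<'E'
from rig import bot
import cv2,numpy as np
from scipy.spatial.transform import Rotation as Ro
def ray(c,px):
    R,t,K=map(np.array,(c["R"],c["t"],c["mtx"]))
    d=(np.linalg.inv(K)@np.array([*px,1.]))
    return -R.T@t, R.T@d
def plane(c,px,z):
    o,d=ray(c,px); return o+d*(z-o[2])/d[2]
def proj(c,X):
    p=np.array(c["R"])@X+np.array(c["t"]); q=np.array(c["mtx"])@p; return q[:2]/q[2]
def tri(c1,p1,c2,p2):
    o1,d1=ray(c1,p1);o2,d2=ray(c2,p2)
    s=np.linalg.lstsq(np.c_[d1,-d2],o2-o1,rcond=None)[0]
    a=o1+s[0]*d1;b=o2+s[1]*d2; return (a+b)/2,np.linalg.norm(a-b)
E
python3 - <<'E'
from h import *
a=cv2.imread("pics/top0.png");c=bot.camera_info("top")
for px,z in (((237,204),.114),((254,203),.114),((271,202),.114),((252,170),.123),((292,170),.106),((214,174),.106),((304,230),.015),((218,235),.015),((345,201),.06),((185,202),.004)):
  print(px,np.round(plane(c,px,z),3))
w=bot.camera_info("wrist");s=bot.sense()
T=Ro.from_quat(s["tcp_rot"]).as_matrix();o,d=ray(w,(321.6,239.1))
print("cam in tool",np.round(T.T@(o-s["tcp_pos"]),4),np.round(T.T@d,3), np.round(T.T@np.array(w["R"]).T,3))
E
```

```text
(237, 204) [0.559 0.152 0.114]
(254, 203) [0.562 0.118 0.114]
(271, 202) [0.565 0.085 0.114]
(252, 170) [0.627 0.123 0.123]
(292, 170) [0.632 0.045 0.106]
(214, 174) [0.62  0.202 0.106]
(304, 230) [0.518 0.019 0.015]
(218, 235) [0.502 0.208 0.015]
(345, 201) [ 0.579 -0.068  0.06 ]
(185, 202) [0.575 0.286 0.004]
cam in tool [ 0.0662  0.0007 -0.1313] [-0.257  0.001  0.966] [[ 0.001 -0.966 -0.257]
 [ 1.     0.001  0.001]
 [-0.001 -0.257  0.966]]
```

Units first: shifts go in shares of 50 cm and turns go in shares of pi rad. So 41.8 cm / 50 = 0.836, 37.4 cm / 50 = 0.748, -0.54 rad / 3.1416 = -0.1719.

Call:
carry_out(steps=[[0.044, 0.02, 0, 0, 0, -0.0159], [0.132, 0.058, 0, 0, 0, -0.0414], [0.22, 0.096, 0, 0, 0, -0.0637], [0.308, 0.134, 0, 0, 0, -0.0828], [0.396, 0.174, 0, 0, 0, -0.1019], [0.484, 0.212, 0, 0, 0, -0.1178], [0.572, 0.25, 0, 0, 0, -0.1337], [0.66, 0.288, 0, 0, 0, -0.1464], [0.748, 0.328, 0, 0, 0, -0.1592], [0.836, 0.366, 0, 0, 0, -0.1719]], gripper=0, grip_force=20)

```text
clock: 1.1
tcp_pos: [0.5365, 0.1475, 0.242]
tcp_rot: [0.999, 0.046, -0.0, 0.0]
wrist_force: [1.3, 1.8, 1.2]
grip_width: 0.0003
grip_force: 0.0
```

Scaled: 3.2 cm / 50 = 0.064, 1.2 cm / 50 = 0.024.

Call:
carry_out(steps=[[0.024, 0.032, 0, 0, 0, 0], [0.046, 0.064, 0, 0, 0, 0], [0.046, 0.064, 0, 0, 0, 0], [0.046, 0.064, 0, 0, 0, 0]])

```text
clock: 1.5
tcp_pos: [0.5614, 0.1193, 0.2417]
tcp_rot: [0.999, 0.045, -0.001, 0.0]
wrist_force: [-1.2, 0.2, 0.8]
grip_width: 0.0003
grip_force: 0.0
```

```bash
python3 - <<'E'
from h import *
s=bot.sense();w=bot.camera_info("wrist");im=bot.read_camera("wrist")
print(s["tcp_pos"],s["tcp_rot"],s["wrist_force"]);np.savez("pics/w1.npz",**w)
cv2.imwrite("pics/w1.png",im)
E
```

```text
[0.56142537 0.11934429 0.24166589] [ 9.98982202e-01  4.51021450e-02 -5.95644633e-04  4.82444931e-05] [-1.17803787  0.20588305  0.77973635]
```

View pics/w1.png

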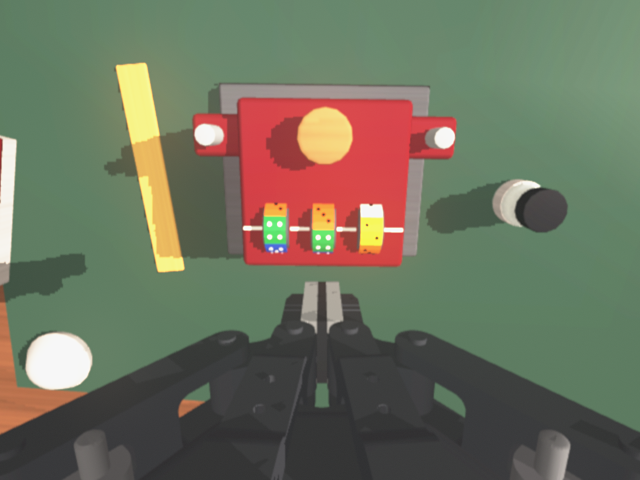

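The wrist view shows the knob at (325,135), column tops at (208,135) and (444,137), and the top-line ticks along row 229. The left wheel (276,228) has green 4 near the top, the middle wheel (323,229) is between orange 3 and green 4, and the right wheel (371,229) has yellow 2 near the top. I'll take a second view from lower down to get heights.

Scaled: -4 cm / 50 = -0.08, -2.5 cm / 50 = -0.05.

Call:
carry_out(steps=[[-0.02, 0, 0.02, 0, 0, 0], [-0.05, 0, 0.05, 0, 0, 0], [-0.08, 0, 0.08, 0, 0, 0], [-0.08, 0, 0.08, 0, 0, 0], [-0.08, 0, 0.08, 0, 0, 0], [-0.08, 0, 0.08, 0, 0, 0]])

```text
clock: 2.15
tcp_pos: [0.5226, 0.1165, 0.2033]
tcp_rot: [0.999, 0.046, 0.001, -0.0]
wrist_force: [0.5, 0.4, -0.3]
grip_width: 0.0001
grip_force: 0.0
```

```bash
cat >> h.py <<'E'
def cen(im,lo,hi,amin=60):
    "blobs in an HSV range: centre, area, size"
    m=cv2.inRange(cv2.cvtColor(im,cv2.COLOR_BGR2HSV),lo,hi)
    n,l,st,ce=cv2.connectedComponentsWithStats(m)
    return [(np.round(ce[i],1).tolist(),int(st[i,4]),st[i,2:4].tolist()) for i in range(1,n) if st[i,4]>=amin]
E
python3 - <<'E'
from h import *
w=bot.camera_info("wrist");im=bot.read_camera("wrist");s=bot.sense()
print(s["tcp_pos"],s["wrist_force"]);np.savez("pics/w2.npz",**w);cv2.imwrite("pics/w2.png",im)
for f in("pics/w1.png","pics/w2.png"):
  a=cv2.imread(f)
  print(f,"white",[b for b in cen(a,(0,0,190),(180,60,255),40) if b[0][1]<300])
  print("knob",cen(a,(8,100,150),(22,220,255),200)[:6])
cv2.imwrite("pics/w2c.png",im[:300])
E
```

```text
[0.52264147 0.11640913 0.20318154] [ 0.13111952 -0.0497656  -0.79948948]
pics/w1.png white [([208.2, 134.1], 492, [29, 22]), ([444.1, 137.4], 341, [21, 22]), ([6.7, 197.2], 1588, [17, 128]), ([513.8, 198.5], 714, [40, 46]), ([370.9, 210.6], 288, [24, 14]), ([252.0, 227.5], 74, [19, 4]), ([298.3, 228.3], 64, [19, 4]), ([345.3, 228.8], 63, [20, 4]), ([393.0, 229.5], 76, [19, 4])]
knob [([156.7, 192.8], 2935, [68, 208]), ([322.8, 137.8], 2168, [56, 58]), ([275.0, 209.2], 283, [24, 14]), ([323.0, 214.2], 461, [24, 26]), ([21.7, 387.7], 3067, [86, 132]), ([187.6, 405.9], 218, [24, 17])]
pics/w2.png white [([183.9, 59.8], 789, [38, 31]), ([474.4, 62.7], 534, [26, 28]), ([543.6, 162.8], 1024, [44, 55]), ([383.1, 157.7], 369, [28, 14]), ([238.1, 179.8], 96, [23, 5]), ([295.4, 180.7], 89, [23, 5]), ([351.5, 181.4], 96, [23, 5]), ([408.8, 182.0], 113, [23, 5])]
knob [([134.0, 154.7], 3992, [83, 246]), ([324.4, 59.3], 3490, [70, 76]), ([266.3, 155.8], 364, [29, 15]), ([324.7, 163.9], 752, [28, 29]), ([380.3, 204.7], 328, [30, 25]), ([32.3, 400.3], 2652, [96, 54])]
```

View pics/w2c.png

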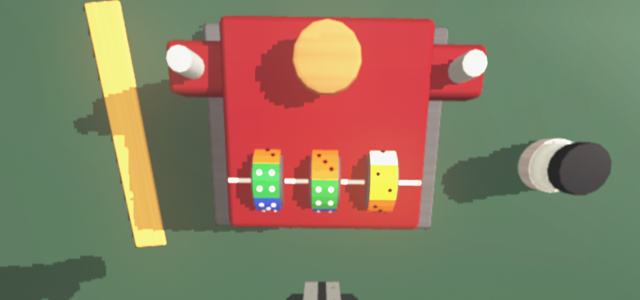

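The closer view shows the four ticks along row 181, wheels at columns 266, 325 and 383, and the knob at (327,57). Next I'll triangulate the ticks and knob, then read the wheel angles by casting rays onto the cylinders.

```bash
cat >> h.py <<'E'
FACE={1:None}
def face(hsv):
    h,s,v=map(int,hsv)
    if v<60: return 0          # dark: pip, black or groove
    if s<70 and v>150: return 1
    if 24<=h<=36: return 2
    if 8<=h<24: return 3
    if 45<=h<=80: return 4
    if 95<=h<=130: return 5
    return -1
def wheel(im,c,top,ex,ey,r=.02):
    "angle estimate from face boundaries; top = wheel top point; returns spans (face,phi lo,phi hi)"
    hsv=cv2.cvtColor(im,cv2.COLOR_BGR2HSV); ax=top-[0,0,r]; out=[]
    for ph in np.arange(-1.2,1.2,.02):
        f=[]
        for dy in(-.0055,-.0045,-.0035,.0035,.0045,.0055,-.001,0.001):
            X=ax+r*(np.sin(ph)*ex+np.cos(ph)*np.array([0,0,1]))+dy*ey
            u,v=np.round(proj(c,X)).astype(int)
            f.append(face(hsv[v,u]) if 0<=v<480 and 0<=u<640 else -1)
        out.append(max(set(f),key=f.count))
    sp=[];i=0
    ph=np.arange(-1.2,1.2,.02)
    while i<len(out):
        j=i
        while j+1<len(out) and out[j+1]==out[i]: j+=1
        if j-i>=4: sp.append((out[i],round(ph[i],2),round(ph[j],2)))
        i=j+1
    return sp
E
python3 - <<'E'
from h import *
I=[cv2.imread(f"pics/w{i}.png") for i in(1,2)];C=[dict(np.load(f"pics/w{i}.npz")) for i in(1,2)]
t1=[(252,227.5),(298.3,228.3),(345.3,228.8),(393,229.5)];t2=[(238.1,179.8),(295.4,180.7),(351.5,181.4),(408.8,182)]
T=[]
for a,b in zip(t1,t2):
  X,e=tri(C[0],a,C[1],b);T.append(X);print("tick",np.round(X,4),round(e,4))
for a,b in(((325,135),(327.3,57)),):
  X,e=tri(C[0],a,C[1],b);print("knob",np.round(X,4),round(e,4))
T=np.array(T); ey=T[0]-T[3];ey[2]=0;print("len",np.linalg.norm(ey));ey/=np.linalg.norm(ey);ex=np.array([ey[1],-ey[0],0]);print("yaw",np.arctan2(ex[1],ex[0]))
m=T.mean(0)
print("mid",m, "knob rel",(X-m)@ex,(X-m)@ey,X[2]-m[2])
for k,(i,c) in enumerate(zip(I,C)):
  # tick rests on head top: tick height vs wheel top uncertain; use knob-9mm too
  for n,y in(("L",.034),("M",0),("R",-.034)):
    top=m+y*ey; top[2]=X[2]-.009
    print(k,n,proj(c,top).round(),wheel(i,c,top,ex,ey))
print("col z chk",[np.round(plane(C[0],p,.106),4) for p in((208,135),(444,137))])
E
```

```text
tick [0.5601 0.169  0.1067] 0.0005
tick [0.5626 0.1349 0.1065] 0.0003
tick [0.5654 0.1009 0.1067] 0.0001
tick [0.5683 0.0665 0.1079] 0.0003
knob [0.6295 0.122  0.1225] 0.0002
len 0.10279032645809726
yaw 0.08035458451993287
mid [0.56408814 0.11782295 0.10694598] knob rel 0.06558184903004033 -0.0010518713102999333 0.015572955382450335
0 L [274. 230.] [(1, np.float64(-1.2), np.float64(-0.84)), (5, np.float64(-0.82), np.float64(-0.58)), (4, np.float64(-0.56), np.float64(-0.34)), (1, np.float64(-0.32), np.float64(-0.18)), (4, np.float64(-0.16), np.float64(0.12)), (1, np.float64(0.14), np.float64(0.3)), (4, np.float64(0.32), np.float64(0.48)), (3, np.float64(0.54), np.float64(1.1))]
0 M [322. 231.] [(4, np.float64(-1.2), np.float64(-0.88)), (1, np.float64(-0.86), np.float64(-0.66)), (4, np.float64(-0.64), np.float64(-0.36)), (1, np.float64(-0.34), np.float64(-0.16)), (4, np.float64(-0.14), np.float64(0.02)), (3, np.float64(0.08), np.float64(1.08)), (-1, np.float64(1.1), np.float64(1.18))]
0 R [370. 231.] [(3, np.float64(-1.2), np.float64(-0.58)), (2, np.float64(-0.56), np.float64(0.48)), (
[... 263 characters left out ...]
4)), (4, np.float64(-0.12), np.float64(0.16)), (1, np.float64(0.18), np.float64(0.34)), (4, np.float64(0.36), np.float64(0.52)), (3, np.float64(0.58), np.float64(1.16))]
1 M [324. 182.] [(5, np.float64(-1.18), np.float64(-1.08)), (4, np.float64(-1.06), np.float64(-0.8)), (1, np.float64(-0.78), np.float64(-0.62)), (4, np.float64(-0.6), np.float64(-0.3)), (1, np.float64(-0.28), np.float64(-0.14)), (4, np.float64(-0.12), np.float64(0.06)), (3, np.float64(0.12), np.float64(1.16))]
1 R [381. 183.] [(3, np.float64(-1.2), np.float64(-0.54)), (2, np.float64(-0.52), np.float64(0.54)), (1, np.float64(0.56), np.float64(1.14))]
col z chk [array([0.6224, 0.2017, 0.106 ]), array([0.6359, 0.0402, 0.106 ])]
```

Heights agree: knob 122.5 mm, wheel tops about 113.5 mm, and the ticks and knob are 65.6 mm apart (65 expected). The angles are left ≈3.14 (needs −1.05), middle ≈2.69 (needs +1.50) and right ≈1.04 (already set, so I leave it). I'll move over the left wheel.

Call:
carry_out(steps=[[0.03, -0.02, 0.01, 0, 0, 0], [0.07, -0.044, 0.04, 0, 0, 0], [0.1, -0.063, 0.08, 0, 0, 0], [0.1, -0.063, 0.12, 0, 0, 0], [0.1, -0.063, 0.136, 0, 0, 0], [0.1, -0.063, 0.14, 0, 0, 0], [0.1, -0.063, 0.14, 0, 0, 0], [0.1, -0.063, 0.14, 0, 0, 0], [0.1, -0.063, 0.14, 0, 0, 0]])

```text
clock: 3.1
tcp_pos: [0.5692, 0.1519, 0.1335]
tcp_rot: [0.999, 0.046, 0.001, -0.0]
wrist_force: [0.1, 0.1, -0.4]
grip_width: -0.0001
grip_force: 0.0
```

```bash
python3 -c "
from h import *
for i in range(3):
  bot.read_camera('wrist');s=bot.sense();print(s['tcp_pos'].round(5) if hasattr(s['tcp_pos'],'round') else s['tcp_pos'],np.round(s['wrist_force'],2))"
```

```text
[0.56908 0.15189 0.13333] [-0.07 -0.34 -0.67]
[0.56895 0.15188 0.13309] [0.37 0.55 0.11]
[0.56888 0.15187 0.1329 ] [ 0.08 -0.72 -0.11]
```

Scaled: 0.5 cm / 50 = 0.01, 0.4 cm / 50 = 0.008.

Call:
carry_out(steps=[[0, 0, 0.004, 0, 0, 0], [0, 0, 0.008, 0, 0, 0], [0, 0, 0.01, 0, 0, 0], [0, 0, 0.01, 0, 0, 0], [0, 0, 0.01, 0, 0, 0]])

```text
clock: 3.75
tcp_pos: [0.5699, 0.1519, 0.129]
tcp_rot: [0.999, 0.046, 0.002, -0.0]
wrist_force: [-1.1, 0.5, 6.1]
grip_width: 0.0001
grip_force: 3.6
```

Scaled: 0.1 cm / 50 = 0.002.

Call:
carry_out(steps=[[0, 0, 0.002, 0, 0, 0], [0, 0, 0.002, 0, 0, 0], [0, 0, 0.002, 0, 0, 0], [0, 0, 0.002, 0, 0, 0]])

```text
clock: 4.15
tcp_pos: [0.5702, 0.152, 0.1284]
tcp_rot: [0.999, 0.046, 0.002, -0.0]
wrist_force: [-0.8, -0.4, 7.9]
grip_width: 0.0
grip_force: 4.2
```

Scaled: 0.1 cm / 50 = 0.002.

Call:
carry_out(steps=[[0, 0, 0.002, 0, 0, 0], [0, 0, 0.002, 0, 0, 0], [0, 0, 0.002, 0, 0, 0], [0, 0, 0.002, 0, 0, 0]])

```text
clock: 4.55
tcp_pos: [0.5706, 0.152, 0.1278]
tcp_rot: [0.999, 0.046, 0.003, -0.0]
wrist_force: [-0.6, -0.0, 9.0]
grip_width: 0.0007
grip_force: 4.7
```

Scaled: -1 cm / 50 = -0.02, -0.05 cm / 50 = -0.001.

Call:
carry_out(steps=[[0, 0, -0.001, 0, 0, 0], [-0.004, 0, -0.001, 0, 0, 0], [-0.008, 0, -0.001, 0, 0, 0], [-0.012, 0, -0.001, 0, 0, 0], [-0.016, 0, -0.001, 0, 0, 0], [-0.02, 0, -0.001, 0, 0, 0], [-0.02, 0, -0.001, 0, 0, 0], [-0.02, 0, -0.001, 0, 0, 0]])

```text
clock: 5.35
tcp_pos: [0.5609, 0.1513, 0.1284]
tcp_rot: [0.999, 0.046, 0.003, -0.0]
wrist_force: [0.8, 0.3, 8.9]
grip_width: 0.0003
grip_force: 4.4
```

Scaled: -0.6 cm / 50 = -0.012, -0.4 cm / 50 = -0.008.

Call:
carry_out(steps=[[-0.004, 0, 0, 0, 0, 0], [-0.008, 0, 0, 0, 0, 0], [-0.012, 0, 0, 0, 0, 0], [-0.012, 0, 0, 0, 0, 0], [-0.012, 0, 0, 0, 0, 0]])

```text
clock: 5.85
tcp_pos: [0.5549, 0.1508, 0.1283]
tcp_rot: [0.999, 0.046, 0.003, -0.0]
wrist_force: [-0.1, 0.0, 9.2]
grip_width: 0.0002
grip_force: 4.4
```

Scaled: -7.5 cm / 50 = -0.15, -7 cm / 50 = -0.14.

Call:
carry_out(steps=[[0, 0, -0.01, 0, 0, 0], [0, 0, -0.04, 0, 0, 0], [-0.02, 0.03, -0.1, 0, 0, 0], [-0.06, 0.064, -0.14, 0, 0, 0], [-0.06, 0.064, -0.15, 0, 0, 0], [-0.06, 0.064, -0.15, 0, 0, 0], [-0.06, 0.064, -0.15, 0, 0, 0], [-0.06, 0.064, -0.15, 0, 0, 0]])

```text
clock: 6.65
tcp_pos: [0.5255, 0.116, 0.1994]
tcp_rot: [0.999, 0.046, -0.001, 0.0]
wrist_force: [0.5, 0.0, -0.2]
grip_width: 0.0002
grip_force: 0.0
```

```bash
cat > look.py <<'E'
from h import *
import sys
def look(name):
    w=bot.camera_info("wrist");im=bot.read_camera("wrist");s=bot.sense()
    cv2.imwrite(f"pics/{name}.png",im);np.savez(f"pics/{name}.npz",**w)
    print(np.round(s["clock"],2),np.round(s["tcp_pos"],4))
    ey=np.array([-.0803,.9968,0]);ex=np.array([.9968,.0803,0])
    g=proj(w,np.array([.5641,.1178,.107]))
    ti=[b[0] for b in cen(im,(0,0,190),(180,60,255),40) if 17<b[2][0]<27 and b[2][1]<7]
    P=np.array([plane(w,p,.107) for p in ti]);print("ticks",P.round(4).tolist())
    # x of tick line at y=.1178 by a line fit
    k=np.polyfit(P[:,1],P[:,0],1);x0=np.polyval(k,.1178);print("tick x",round(x0,4),"yaw",round(-k[0],3))
    for n,y in(("L",.034),("M",0),("R",-.034)):
        top=np.array([x0,.1178,0])+y*ey;top[2]=.1145
        sp=wheel(im,w,top,ex,ey);print(n,[(int(a),float(b),float(c)) for a,b,c in sp])
look(sys.argv[1])
E
python3 look.py w3
```

```text
6.7 [0.5256 0.1159 0.1995]
ticks [[0.5599, 0.1693, 0.107], [0.5626, 0.135, 0.107], [0.5654, 0.1009, 0.107], [0.5682, 0.0663, 0.107]]
tick x 0.564 yaw 0.08
L [(1, -1.2, -0.86), (4, -0.84, -0.58), (1, -0.56, -0.4), (4, -0.38, -0.2), (3, -0.16, 0.88), (2, 0.9, 1.14)]
M [(5, -1.2, -1.04), (4, -1.02, -0.78), (1, -0.76, -0.62), (4, -0.6, -0.28), (1, -0.26, -0.14), (4, -0.12, 0.06), (3, 0.12, 1.14)]
R [(3, -1.2, -0.52), (2, -0.5, 0.54), (1, 0.56, 1.16)]
```

Left is at ≈2.45 after the first stroke, with no slip elsewhere. It needs about 8 mm more drag.

Scaled: 7.4 cm / 50 = 0.148, -3.2 cm / 50 = -0.064.

Call:
carry_out(steps=[[0.04, -0.032, 0.02, 0, 0, 0], [0.082, -0.064, 0.08, 0, 0, 0], [0.082, -0.064, 0.12, 0, 0, 0], [0.082, -0.064, 0.14, 0, 0, 0], [0.082, -0.064, 0.142, 0, 0, 0], [0.082, -0.064, 0.144, 0, 0, 0], [0.082, -0.064, 0.146, 0, 0, 0], [0.082, -0.064, 0.148, 0, 0, 0], [0.082, -0.064, 0.148, 0, 0, 0], [0.082, -0.064, 0.148, 0, 0, 0]])

```text
clock: 7.7
tcp_pos: [0.5647, 0.1516, 0.1292]
tcp_rot: [0.999, 0.046, 0.002, -0.001]
wrist_force: [-0.9, 0.3, 6.9]
grip_width: -0.0
grip_force: 3.7
```

Scaled: -0.8 cm / 50 = -0.016, -0.6 cm / 50 = -0.012.

Call:
carry_out(steps=[[-0.004, 0, 0, 0, 0, 0], [-0.008, 0, 0, 0, 0, 0], [-0.012, 0, 0, 0, 0, 0], [-0.016, 0, 0, 0, 0, 0], [-0.016, 0, 0, 0, 0, 0], [-0.016, 0, 0, 0, 0, 0]])

```text
clock: 8.3
tcp_pos: [0.5575, 0.151, 0.1295]
tcp_rot: [0.999, 0.046, 0.003, -0.001]
wrist_force: [1.1, 1.2, 7.5]
grip_width: 0.0001
grip_force: 3.3
```

Scaled: -7.4 cm / 50 = -0.148, -3.3 cm / 50 = -0.066.

Call:
carry_out(steps=[[0, 0, -0.01, 0, 0, 0], [0, 0, -0.04, 0, 0, 0], [-0.026, 0.03, -0.1, 0, 0, 0], [-0.066, 0.064, -0.14, 0, 0, 0], [-0.066, 0.064, -0.148, 0, 0, 0], [-0.066, 0.064, -0.148, 0, 0, 0], [-0.066, 0.064, -0.148, 0, 0, 0]])

```text
clock: 9.0
tcp_pos: [0.5255, 0.1159, 0.2]
tcp_rot: [0.999, 0.045, -0.001, 0.0]
wrist_force: [0.2, 0.4, -0.9]
grip_width: -0.0
grip_force: 0.0
```

```bash
python3 look.py w4
```

```text
9.05 [0.5255 0.1159 0.1996]
ticks [[0.5599, 0.1694, 0.107], [0.5626, 0.135, 0.107], [0.5653, 0.101, 0.107], [0.5682, 0.0663, 0.107]]
tick x 0.564 yaw 0.081
L [(4, -1.2, -0.88), (1, -0.86, -0.66), (4, -0.64, -0.5), (3, -0.44, 0.6), (2, 0.62, 1.16)]
M [(5, -1.14, -1.04), (4, -1.02, -0.78), (1, -0.76, -0.64), (4, -0.62, -0.28), (1, -0.26, -0.14), (4, -0.12, 0.06), (3, 0.12, 1.14)]
R [(3, -1.2, -0.52), (2, -0.5, 0.54), (1, 0.56, 1.12)]
```

Left is now within 0.07 of square. Next is the middle wheel, pushed away from the robot in two strokes.

Call:
carry_out(steps=[[0.03, 0.002, 0.02, 0, 0, 0], [0.06, 0.003, 0.08, 0, 0, 0], [0.06, 0.003, 0.12, 0, 0, 0], [0.06, 0.003, 0.14, 0, 0, 0], [0.06, 0.003, 0.142, 0, 0, 0], [0.06, 0.003, 0.144, 0, 0, 0], [0.06, 0.003, 0.146, 0, 0, 0], [0.06, 0.003, 0.148, 0, 0, 0], [0.06, 0.003, 0.148, 0, 0, 0], [0.06, 0.003, 0.148, 0, 0, 0]])

```text
clock: 10.05
tcp_pos: [0.557, 0.117, 0.1291]
tcp_rot: [0.999, 0.046, 0.002, 0.0]
wrist_force: [-2.3, -1.0, 6.9]
grip_width: -0.0002
grip_force: 3.7
```

Scaled: 1 cm / 50 = 0.02, 0.8 cm / 50 = 0.016.

Call:
carry_out(steps=[[0.004, 0, 0, 0, 0, 0], [0.008, 0, 0, 0, 0, 0], [0.012, 0, 0, 0, 0, 0], [0.016, 0, 0, 0, 0, 0], [0.02, 0, 0, 0, 0, 0], [0.02, 0, 0, 0, 0, 0]])

```text
clock: 10.65
tcp_pos: [0.5672, 0.1178, 0.1291]
tcp_rot: [0.999, 0.046, 0.002, 0.0]
wrist_force: [-1.3, -1.3, 8.3]
grip_width: 0.0002
grip_force: 3.7
```

Scaled: 0.6 cm / 50 = 0.012, 0.4 cm / 50 = 0.008.

Call:
carry_out(steps=[[0.004, 0, 0, 0, 0, 0], [0.008, 0, 0, 0, 0, 0], [0.012, 0, 0, 0, 0, 0], [0.012, 0, 0, 0, 0, 0], [0.012, 0, 0, 0, 0, 0]])

```text
clock: 11.15
tcp_pos: [0.5733, 0.1184, 0.1292]
tcp_rot: [0.999, 0.046, 0.002, 0.0]
wrist_force: [0.4, -1.6, 6.7]
grip_width: -0.0002
grip_force: 3.4
```

Scaled: -7.4 cm / 50 = -0.148, -1.6 cm / 50 = -0.032.

Call:
carry_out(steps=[[0, 0, -0.01, 0, 0, 0], [0, 0, -0.04, 0, 0, 0], [-0.032, 0, -0.1, 0, 0, 0], [-0.092, -0.002, -0.14, 0, 0, 0], [-0.092, -0.003, -0.148, 0, 0, 0], [-0.092, -0.003, -0.148, 0, 0, 0], [-0.092, -0.003, -0.148, 0, 0, 0]])

```text
clock: 11.85
tcp_pos: [0.5257, 0.1159, 0.2001]
tcp_rot: [0.999, 0.046, -0.001, 0.0]
wrist_force: [-0.2, 0.1, -1.3]
grip_width: -0.0003
grip_force: 0.0
```

```bash
python3 look.py w5
```

```text
11.9 [0.5257 0.1158 0.1996]
ticks [[0.56, 0.1691, 0.107], [0.5626, 0.135, 0.107], [0.5652, 0.1013, 0.107], [0.5681, 0.0661, 0.107]]
tick x 0.564 yaw 0.079
L [(4, -1.14, -0.9), (1, -0.88, -0.7), (4, -0.68, -0.5), (3, -0.46, 0.58), (2, 0.6, 1.18)]
M [(5, -1.2, -0.86), (1, -0.84, -0.74), (5, -0.72, -0.4), (1, -0.38, -0.22), (5, -0.2, -0.02), (4, 0.02, 0.24), (1, 0.26, 0.36), (4, 0.38, 0.7), (1, 0.72, 0.86), (4, 0.88, 1.0), (3, 1.06, 1.16)]
R [(3, -1.2, -0.54), (2, -0.52, 0.56), (1, 0.58, 1.14)]
```

Scaled: 7.4 cm / 50 = 0.148, 0.15 cm / 50 = 0.003.

Call:
carry_out(steps=[[0.03, 0.002, 0.02, 0, 0, 0], [0.068, 0.003, 0.08, 0, 0, 0], [0.068, 0.003, 0.12, 0, 0, 0], [0.068, 0.003, 0.14, 0, 0, 0], [0.068, 0.003, 0.142, 0, 0, 0], [0.068, 0.003, 0.144, 0, 0, 0], [0.068, 0.003, 0.146, 0, 0, 0], [0.068, 0.003, 0.148, 0, 0, 0], [0.068, 0.003, 0.148, 0, 0, 0], [0.068, 0.003, 0.148, 0, 0, 0]])

```text
clock: 12.9
tcp_pos: [0.561, 0.117, 0.129]
tcp_rot: [0.999, 0.046, 0.002, 0.0]
wrist_force: [-0.4, -1.3, 7.6]
grip_width: -0.0002
grip_force: 3.8
```

Scaled: 0.75 cm / 50 = 0.015, 0.6 cm / 50 = 0.012.

Call:
carry_out(steps=[[0.004, 0, 0, 0, 0, 0], [0.008, 0, 0, 0, 0, 0], [0.012, 0, 0, 0, 0, 0], [0.015, 0, 0, 0, 0, 0], [0.015, 0, 0, 0, 0, 0], [0.015, 0, 0, 0, 0, 0]])

```text
clock: 13.5
tcp_pos: [0.5687, 0.1176, 0.1291]
tcp_rot: [0.999, 0.046, 0.002, 0.0]
wrist_force: [-0.3, -2.4, 6.7]
grip_width: -0.0002
grip_force: 3.8
```

Scaled: -7.4 cm / 50 = -0.148, -7 cm / 50 = -0.14.

Call:
carry_out(steps=[[0, 0, -0.01, 0, 0, 0], [0, 0, -0.04, 0, 0, 0], [-0.032, 0, -0.1, 0, 0, 0], [-0.083, -0.002, -0.14, 0, 0, 0], [-0.083, -0.003, -0.148, 0, 0, 0], [-0.083, -0.003, -0.148, 0, 0, 0], [-0.083, -0.003, -0.148, 0, 0, 0]])

```text
clock: 14.2
tcp_pos: [0.5258, 0.1158, 0.1999]
tcp_rot: [0.999, 0.046, -0.001, 0.0]
wrist_force: [-0.1, -0.3, 0.0]
grip_width: 0.0
grip_force: 0.0
```

```bash
python3 look.py w6; python3 -c "
import cv2;cv2.imwrite('pics/w6c.png',cv2.resize(cv2.imread('pics/w6.png')[:260,150:500],None,fx=2,fy=2))"
```

```text
14.25 [0.5257 0.1157 0.1995]
ticks [[0.56, 0.169, 0.107], [0.5626, 0.135, 0.107], [0.5654, 0.101, 0.107], [0.5681, 0.0662, 0.107]]
tick x 0.564 yaw 0.079
L [(4, -1.14, -0.84), (1, -0.82, -0.7), (4, -0.68, -0.5), (3, -0.46, 0.58), (2, 0.6, 1.18)]
M [(-1, -1.2, -1.08), (1, -1.06, -0.8), (-1, -0.78, -0.62), (5, -0.6, -0.36), (1, -0.34, -0.2), (5, -0.18, 0.12), (1, 0.14, 0.26), (5, 0.28, 0.5), (4, 0.52, 0.74), (1, 0.76, 0.9), (4, 0.92, 1.1)]
R [(3, -1.2, -0.54), (2, -0.52, 0.56), (1, 0.58, 1.14)]
```

View pics/w6c.png

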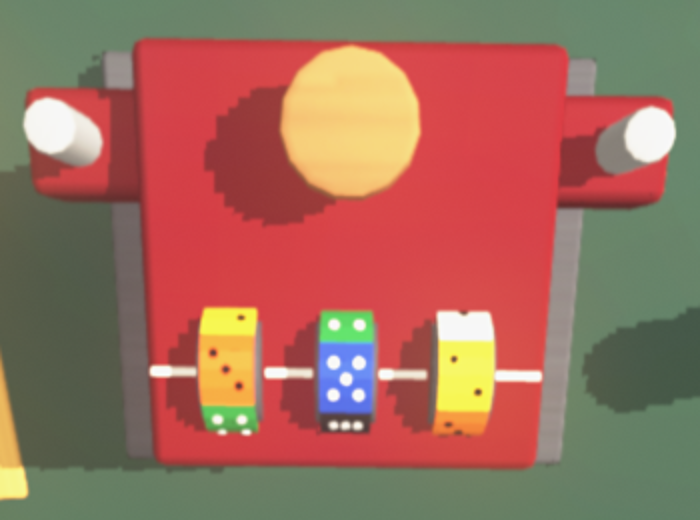

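All three read correctly in the picture: 3 at (228,370), 5 at (346,378) and 2 at (467,375), each square on the tick line within about 0.06 rad. Now I'll press the knob.

Scaled: 10.4 cm / 50 = 0.208, 8.5 cm / 50 = 0.17.

Call:
carry_out(steps=[[0.04, 0.002, 0, 0, 0, 0], [0.1, 0.004, 0, 0, 0, 0], [0.17, 0.006, 0.01, 0, 0, 0], [0.208, 0.006, 0.04, 0, 0, 0], [0.208, 0.006, 0.08, 0, 0, 0], [0.208, 0.006, 0.108, 0, 0, 0], [0.208, 0.006, 0.116, 0, 0, 0], [0.208, 0.006, 0.122, 0, 0, 0], [0.208, 0.006, 0.126, 0, 0, 0], [0.208, 0.006, 0.126, 0, 0, 0]])

```text
clock: 15.25
tcp_pos: [0.6297, 0.122, 0.1391]
tcp_rot: [0.999, 0.046, 0.0, 0.0]
wrist_force: [0.6, -0.5, 0.2]
grip_width: -0.0005
grip_force: 0.0
```

Scaled: 0.4 cm / 50 = 0.008, 0.3 cm / 50 = 0.006.

Call:
carry_out(steps=[[0, 0, 0.002, 0, 0, 0], [0, 0, 0.004, 0, 0, 0], [0, 0, 0.006, 0, 0, 0], [0, 0, 0.008, 0, 0, 0], [0, 0, 0.008, 0, 0, 0], [0, 0, 0.008, 0, 0, 0]])

```text
clock: 15.85
tcp_pos: [0.63, 0.1221, 0.1366]
tcp_rot: [0.999, 0.046, 0.001, 0.0]
wrist_force: [-4.9, -0.6, 11.5]
grip_width: 0.0002
grip_force: 5.4
```

Scaled: 0.5 cm / 50 = 0.01, 0.4 cm / 50 = 0.008.

Call:
carry_out(steps=[[0, 0, 0.002, 0, 0, 0], [0, 0, 0.004, 0, 0, 0], [0, 0, 0.006, 0, 0, 0], [0, 0, 0.008, 0, 0, 0], [0, 0, 0.01, 0, 0, 0], [0, 0, 0.01, 0, 0, 0], [0, 0, 0.01, 0, 0, 0]])

```text
clock: 16.55
tcp_pos: [0.63, 0.1221, 0.1331]
tcp_rot: [0.999, 0.046, 0.002, 0.0]
wrist_force: [-9.4, -0.8, 18.0]
grip_width: -0.0
grip_force: 8.8
```

Scaled: 0.3 cm / 50 = 0.006, 0.2 cm / 50 = 0.004.

Call:
carry_out(steps=[[0, 0, 0.002, 0, 0, 0], [0, 0, 0.004, 0, 0, 0], [0, 0, 0.006, 0, 0, 0], [0, 0, 0.006, 0, 0, 0], [0, 0, 0.006, 0, 0, 0]])

```text
clock: 17.05
tcp_pos: [0.6301, 0.1221, 0.1328]
tcp_rot: [0.999, 0.046, 0.003, 0.0]
wrist_force: [-15.0, 0.3, 28.7]
grip_width: -0.0002
grip_force: 14.6
```

Hard stop reached: the force jumped to 28.7 N with no further travel. Now I'll release and look.

Scaled: -10.4 cm / 50 = -0.208, -7.5 cm / 50 = -0.15.

Call:
carry_out(steps=[[0, 0, -0.008, 0, 0, 0], [0, 0, -0.016, 0, 0, 0], [0, 0, -0.024, 0, 0, 0], [0, 0, -0.04, 0, 0, 0], [0, 0, -0.08, 0, 0, 0], [-0.06, 0, -0.13, 0, 0, 0], [-0.14, -0.006, -0.15, 0, 0, 0], [-0.208, -0.006, -0.15, 0, 0, 0], [-0.208, -0.006, -0.15, 0, 0, 0], [-0.208, -0.006, -0.15, 0, 0, 0]])

```text
clock: 18.05
tcp_pos: [0.5258, 0.1159, 0.2016]
tcp_rot: [0.999, 0.046, 0.001, -0.0]
wrist_force: [0.0, -0.2, 0.6]
grip_width: -0.0004
grip_force: 0.0
```

```bash
python3 look.py w7
```

```text
18.1 [0.5264 0.116  0.2013]
ticks [[0.5601, 0.1689, 0.107], [0.5627, 0.1348, 0.107], [0.5653, 0.1009, 0.107], [0.568, 0.0662, 0.107]]
tick x 0.564 yaw 0.077
L [(4, -1.14, -0.88), (1, -0.86, -0.7), (4, -0.68, -0.52), (3, -0.46, 0.58), (2, 0.6, 1.14)]
M [(-1, -1.2, -1.08), (1, -1.06, -0.8), (-1, -0.74, -0.62), (5, -0.6, -0.36), (1, -0.34, -0.2), (5, -0.18, 0.14), (1, 0.16, 0.26), (5, 0.28, 0.48), (4, 0.54, 0.72), (1, 0.74, 0.88), (4, 0.9, 1.08)]
R [(3, -1.2, -0.54), (2, -0.52, 0.54), (1, 0.56, 1.18)]
```

The number is unchanged, the head is back up and the arm is clear, so I'm handing in.

```bash
python3 -c "
from rig import bot
print(bot.job_done())"
```

```text
the job is handed in; nothing more can be done
None
```

I set the wheels to 3-5-2 (each within about 0.07 rad of square), pressed the knob to its hard stop to print, and the head sprang back; I handed in at about 18 s with the arm clear and never near the bystander objects.

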